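Book out an optical rail with the hand scanner

ROBOT

A 6-joint arm with a two-finger parallel gripper is mounted at the origin on the work surface. World frame = base frame: x ahead of the robot, y to its left, z up, the work surface at z = 0. Lengths are in m, angles in rad, forces in N, time in s.
With the tool pointing down it reaches from about 0.225 to 0.725 m from the base axis. Payload 3.1 kg.
Tool frame: the origin (TCP) lies on the centre line of the jaws, within the pads' length; the fingertips stand 19 mm ahead of it and the grasp point (between the pads) is the TCP (env.nose_length is the distance from the TCP to the fingertips, in m); z points along the fingers, y is the line along which they close (so a half turn about z gives the same grasp; the last joint's range is limited). The gripper opens to 85 mm and grips with 20 to 120 N. Pads are 22 mm wide; open, the fingers measure 114 mm over their backs; the gripper's body (76 mm by 85 mm) begins 54 mm behind the grasp point. The pads swing forward as they close: fully open they stand 13 mm farther back than shut.
Start: joints at [1.086, 0.048, 0.099, 1.622, 0, 1.443], TCP at [0.183, 0.492, 0.25] pointing down, gripper open.
Joint ranges: [-2.91, 2.91], [-0.99, 1.94], [-1.21, 1.42], [-2.12, 2.29], [-1.49, 1.47], [-3.14, 3.14]. Speed limits (rad/s): [2.79, 2.79, 3.14, 3.14, 3.14, 3.14].

INTERFACE

Orientations are given as a 3x3 rotation matrix whose columns are the frame's x, y, z axes.
In Python, from rig import env gives the robot as it stands.
- The arm moves only by the tool play_rows, never from a script. Its argument "commands" is a list that holds one entry, the list of rows, each a list of 7 numbers: the shift along the world's x, y, z in units of 800 mm (1.0 is 800 mm), then the turn, a rotation vector about the world's x, y, z in units of 45 degrees (1.0 is 45 degrees), then the finger opening in mm, from 0 to 85.4. In form: [[[tx, ty, tz, wx, wy, wz, hand], ...]]. A call has 1 to 5 rows; each row shifts and turns the commanded pose from where the row before left it; what a row does not reach is not made up. A row lasts 1/8 s, in which the tool goes at most 62.5 mm and 10.7 degrees, less where a joint would pass 70% of its speed; a pose out of reach is approached as far as the arm can. A call with a number of a shift or a turn outside -1 to 1 is refused whole. A call with a gripper value outside its range is refused whole. The fingers move at their own pace and stop on an object; the grip force is fixed at half the most. Time passes only in rows, so rows that do not move let the fingers close. It gives the time, the measured TCP pose, the force, the opening and the grip force at its end, in the units of the state.
- env.state(): the state, without advancing time (a new reading comes with each control period).
- env.read_camera(name): name is "side" or "top"; returns a dict with "image" (384x512x3 uint8, blue, green, red), "fovy" (degrees; the focal length in pixels is half the picture's height over the tangent of half this angle, whatever the lens; pixels are square), "cx", "cy" (the principal point, pixels), "camera_from_world" (4x4, takes a point from world to camera coordinates). Camera axes: x right, y up, looking along -z (the intrinsics and any distortion apply to the point x, -y, -z); pixel columns grow to the right and rows downward; lengths in m; the calibration is good to about 2 mm. A picture is of the moment at which its call begins. There is no depth.
- env.finish_job(): hands the job in; it is judged then, once.
The state is a dict: "clock": time; "joint_positions": joint angles; "qd": joint speeds; "joint_efforts": joint torques, N m; "tool_pos": TCP position; "tcp_rot": TCP orientation; "force": force on the tool from outside, world axes, zero at the start; "torque": the same for the moment, N m; "gripper_width": finger opening in m; "gripper_force": force on a finger pad.
Only numpy, scipy, OpenCV 4.12 (cv2) and the standard library are available. Lean on these libraries where they do the work, as an engineer would, in place of code of your own. Each camera call takes 0.05 s, during which the arm holds its last target. There are 200 camera calls.

TASK

In the physics lab, book out the aluminium rail: lift the rail's exposed end over the lip of its storage case, draw it out endwise, and set it down on the table on its narrow edge, letting go. Take it again by its middle and lay it in the two slots of the cradle, centred, still on edge, with its barcode label facing the side with the low cheeks, and let go. Then pick up the hand scanner, point it squarely at the middle of the label from about 8 cm away and hold it steady for two seconds without touching the rail, then lay it back on its side on the rubber mat; leave the beaker, the brass weights and the blue box alone.

Things in the scene. Friction and masses are not known exactly. Their poses are not given: they have to be found in the camera images.
- case: Fixed plywood storage case, 212 mm long (x) by 130 mm wide (y), floor 4 mm thick, mouth at its -x end. Origin: centre of the underside, on the table. A lip stands across the mouth; a fixed hood covers the far part. Between them (x -100 to -20 mm) it is open above and at both sides. Under the hood the rail stands in a channel 32 mm wide along x, closed at x = 100 mm.
- case_lip (a point): Middle of the top of the lip across the case's mouth, 6 mm thick, its top 32 mm above the table. Axes as the case's. The hood prevents lifting the rail level over it: raise the exposed end, about 11 degrees (10 to 12) with the rear bottom edge still on the floor, then draw the rail out along its own length.
- case_hood (a point): Middle of the lower front edge of the hood, 68 mm above the table and 83 mm inward of the lip's centre. The hood covers from here to the closed end (case x -20 to +106 mm); it is 4 mm thick, 130 mm wide. Axes as the case's.
- rail_center (a point): Loose aluminium rail, a bar 180 mm long (x), 20 mm wide (y), 40 mm high (z), 0.28 kg, standing on its 20 mm wide edge on the case floor. This point is its centre. x runs along it, -x towards its exposed end (nearly the case's -x); z up. At the start about 70 mm of its -x end is exposed, the rest is under the hood.
- rail_front (a point): Bottom edge of the rail's end face at its exposed (-x) end, 90 mm from its centre and at the bottom. Axes as the rail's.
- rail_rear (a point): Bottom edge of the rail's end face at its hidden (+x) end. Axes as the rail's.
- rail_label (a point): Centre of the white barcode label, 56 mm long by 24 mm high, on one 40 mm high side face of the rail (its -y face, the side away from the robot), at mid length and mid height. Axes as the rail's, so the label looks along -y.
- cradle_slot (a point): Fixed cradle: 200 x 90 mm dark base, two grey slotted blocks 24 mm long, 72 mm either side of the middle. Point: middle of the slots' floor, 50 mm above the table. x along the 28 mm wide slots, z up. Cheeks at +y (robot side) 45 mm tall, at -y low, 20 mm. Between blocks 120 mm free, 40 mm deep. Rail's centre comes 20 mm above this point; rail's x along this x puts the label to the low cheeks.
- scanner_center (a point): White pistol-shaped scanner, 0.22 kg, lying on its side on the mat. Point: where to grip its head, at mid height, 20 mm above what it lies on. x is the beam's direction, z up. Head 130 mm long (x -78 to 57 mm from here), 44 mm wide (y, the grip width), 40 mm high. Handle 34 mm wide leaves the head to -y at x -71 to -37 mm and ends 112 mm from the head's centre line.
- scanner_nose (a point): The scanner's window, centre of the front of its head, 57 mm ahead of scanner_center along the beam; the beam leaves here along +x. Axes as the scanner's.
- mat: Fixed black rubber mat, 200 x 200 mm, 4 mm thick. Origin: centre of its underside, on the table.
- beaker: Bystander: glass beaker, 68 mm across, 85 mm high, standing on the table. Origin: centre of its underside.
- weights: Bystander: stack of brass slotted weights on a steel post, 60 mm across, 75 mm high. Origin: centre of its underside.
- weightbox: Bystander: closed blue metal box for weights, 92 mm (x) by 62 mm (y), 38 mm high. Origin: centre of its underside.
Things that resemble listed ones, but are neither listed nor needed, are in the scene too. Of the things that look like the part that bears rail_center, take the one that is farthest to the robot's right at the start.

How it is judged:
On the way, in this order (a step that is already met when the one before it is completed fails the run):
1. the rail's front end is out over the lip while its rear end is still under the hood (drawn out endwise) (x of rail_front in the frame of case below -0.115 m and z of rail_front in the frame of case above 0.03 m and x of rail_rear in the frame of case above 0 m and y of rail_rear in the frame of case between -0.02 and 0.02 m and z of rail_rear in the frame of case below 0.05 m), for 0.02 s.
2. the rail stands on its narrow edge on the table, clear of the case, and has been let go (height (world z) of rail_center between 0.015 and 0.026 m and angle between rail_center's own z axis and vertical below 0.15 rad and contact force between rail and case below 0.05 N and contact force between rail and the fingers below 0.05 N and linear speed of rail below 0.02 m/s), for 0.2 s.
3. the rail lies in both slots of the cradle, centred within 20 mm, its label towards the low cheeks, and has been let go (x of rail_center in the frame of cradle_slot between -0.02 and 0.02 m and y of rail_center in the frame of cradle_slot between -0.008 and 0.008 m and z of rail_center in the frame of cradle_slot between 0.015 and 0.026 m and angle between the x axis of rail_center and the x axis of cradle_slot, either way round below 0.12 rad and y of rail_label in the frame of cradle_slot below -0.003 m and angle between rail_center's own z axis and vertical below 0.15 rad and contact force between rail and the fingers below 0.05 N), for 0.2 s.
4. the gripped scanner, 50 to 110 mm from the label, points at it (beam within 12 mm of the label's middle, within 20 degrees of square on) and is held steady for a second (x of rail_label in the frame of scanner_nose between 0.05 and 0.11 m and y of rail_label in the frame of scanner_nose between -0.012 and 0.012 m and z of rail_label in the frame of scanner_nose between -0.012 and 0.012 m and angle between the x axis of scanner_nose and the y axis of rail_label, either way round below 0.35 rad and linear speed of scanner below 0.02 m/s and angular speed of scanner below 0.15 rad/s and contact force between scanner and the fingers above 0.5 N and y of rail_label in the frame of cradle_slot below -0.003 m), for 1 s.
At the end, for the whole second after the job is handed in: The rail lies at rest in both slots of the cradle, centred within 20 mm along it, upright, its label towards the low cheeks; the scanner lies at rest on its side with its head's grip point over the mat; both are let go (all of step 3 and x of scanner_center in the frame of mat between -0.1 and 0.1 m and y of scanner_center in the frame of mat between -0.1 and 0.1 m and z of scanner_center in the frame of mat between 0.018 and 0.032 m and (angle between scanner_center's own z axis and vertical below 0.15 rad or angle between scanner_center's own z axis and vertical above 2.99 rad) and contact force between scanner and the fingers below 0.05 N and linear speed of each of scanner, rail below 0.02 m/s); the robot touches nothing.
It fails at once if a bystander is shifted by more than 25 mm or tipped (distance of any of beaker, weights, weightbox from where it was at the start of the episode above 0.025 m or angle between any of beaker, weights, weightbox's own z axis and vertical above 0.3 rad).
It fails at once if the scanner touches the rail (contact force between scanner and rail above 0.5 N).
It also fails if it takes over 72 s, if anything falls off the work surface, if the arm or the gripper's body presses on something with over 40 N, if the wrist force passes 120 N, or if a joint passes its speed limit or range.

## Working session

There is one attempt and no reset: what is moved stays moved. The work goes in short steps, Python scripts to look and compute and a tool call to move; the robot and the scene stay as the last step left them, time stands still between calls to the robot, and variables do not carry over. Pictures are saved under pics/ and viewed, at most 10 in all, crops included, and the job is handed in when it is done.

Besides the shell and the picture viewer there is one more tool, called after ">>>" in YAML: its name, and indented under it one key for each argument. play_rows: Moves the arm, as the interface text tells. Its arguments: {"type":"object","properties":{"commands":{"type":"array","items":{"type":"array","items":{"type":"array","items":{"type":"number"}}}}},"required":["commands"]}

```bash
ls; mkdir -p pics
cat > h.py <<'E'
import numpy as np, cv2
from rig import env
def cam(n,f=None):
    c=env.read_camera(n)
    if f: cv2.imwrite('pics/'+f,c['image'])
    return c
def ray(c,u,v):
    f=192/np.tan(np.radians(c['fovy'])/2)
    d=c.get('distortion')
    x=(u-c['cx'])/f;y=(v-c['cy'])/f
    T=np.array(c['camera_from_world']);R=T[:3,:3];t=T[:3,3]
    return -R.T@t, R.T@np.array([x,-y,-1.])
def at(c,u,v,z):
    o,d=ray(c,u,v); return o+d*(z-o[2])/d[2]
def proj(c,p):
    f=192/np.tan(np.radians(c['fovy'])/2)
    T=np.array(c['camera_from_world']);q=T[:3,:3]@np.array(p)+T[:3,3]
    return c['cx']+f*q[0]/-q[2], c['cy']-f*q[1]/-q[2]
E
python3 - <<'E'
from h import *
a=cam('top','t0.png');b=cam('side','s0.png')
for c in(a,b):print({k:v for k,v in c.items() if k!='image'}, ray(c,c['cx'],c['cy']))
A=np.hstack([cv2.resize(a['image'],(800,600))]);cv2.imwrite('pics/t0b.png',A)
cv2.imwrite('pics/s0b.png',cv2.resize(b['image'],(800,600)))
print(env.state())
E
```

```text
pics
{'fovy': 53.470020787556955, 'cx': 252.55985396024684, 'cy': 185.5064952932687, 'camera_from_world': array([[ 0.0086734 , -0.99986019,  0.01429614, -0.01645554],
       [ 0.98239552,  0.01118818,  0.18647753, -0.45783758],
       [-0.18661141,  0.01242707,  0.98235521, -1.0775881 ],
       [ 0.        ,  0.        ,  0.        ,  1.        ]])} (array([0.24883008, 0.0020604 , 1.14418595]), array([ 0.18661141, -0.01242707, -0.98235521]))
{'fovy': 48.53511285837645, 'cx': 258.0067679073183, 'cy': 192.5664078424555, 'camera_from_world': array([[ 0.73250587, -0.68075668, -0.00234434, -0.34913078],
       [ 0.51143938,  0.54803822,  0.66187905, -0.27068033],
       [-0.44929379, -0.48602928,  0.74960698, -0.94381114],
       [ 0.        ,  0.        ,  0.        ,  1.        ]])} (array([-0.02987156, -0.54804979,  0.88582658]), array([ 0.44929379,  0.48602928, -0.74960698]))
{'clock': 0.1, 'joint_positions': array([ 1.08619475e+00,  4.86670386e-02,  9.77182027e-02,  1.62192492e+00,
       -6.80930141e-06,  1.44298971e+00]), 'qd': array([ 0.00023776, -0.00234732,  0.00284281,  0.00065671,  0.00086397,
       -0.00038349]), 'joint_efforts': array([ 3.00830128e-03, -3.39851797e+01,  3.20935428e+01,  1.57915597e-02,
       -1.39733665e-04, -9.37693102e-06]), 'tool_pos': array([0.18315343, 0.49148947, 0.24922092]), 'tcp_rot': array([[-9.37020945e-01,  3.49271848e-01, -9.61754652e-04],
       [ 3.49273077e-01,  9.37019171e-01, -1.84140251e-03],
       [ 2.58032489e-04, -2.06134773e-03, -9.99997842e-01]]), 'force': array([-0.41317232,  0.56636376,  0.27449799]), 'torque': array([0.00117309, 0.00849575, 0.00056834]), 'gripper_force': 0.0, 'gripper_width': 0.08512205210837603}
```

View pics/t0b.png

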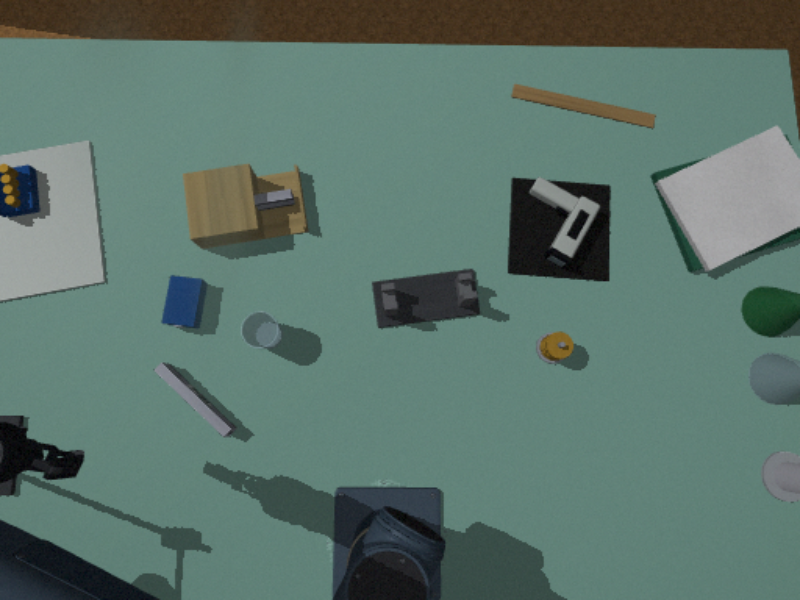

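View pics/s0b.png

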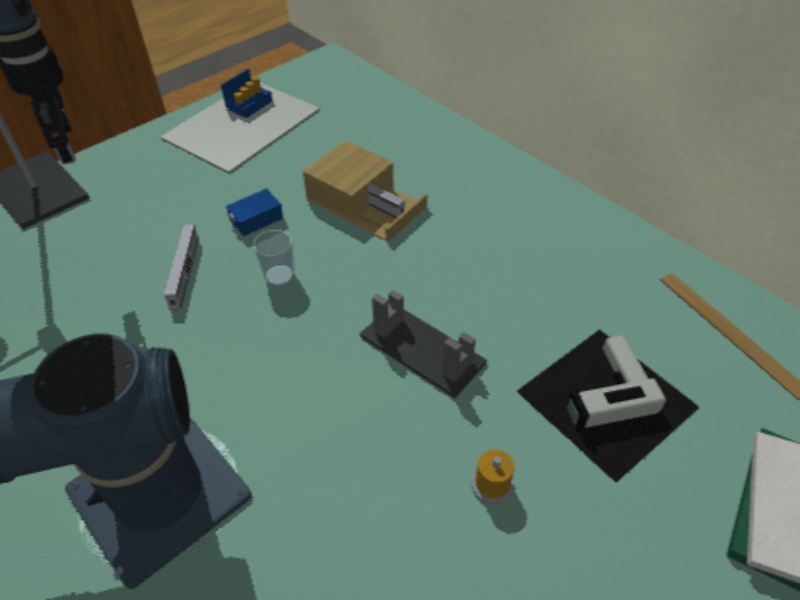

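Rail candidates (800-wide top view): the bar in the case (275,200), the loose bar (195,400) and, weakly, the wooden ruler (585,105). Farthest to the right among bars that match is the one in the case (275,200). I'll check it in a close crop.

Run:
```python
from h import *
a=cv2.imread('pics/t0.png');b=cv2.imread('pics/s0.png')
def crop(im,u,v,w=100,h=75,k=4):
    o=cv2.resize(im[v:v+h,u:u+w],None,fx=k,fy=k,interpolation=cv2.INTER_CUBIC)
    for i in range(0,w,10):cv2.line(o,(i*k,0),(i*k,6 if i%50 else 14),(0,255,255),1)
    for i in range(0,h,10):cv2.line(o,(0,i*k),(6,i*k),(0,255,255),1)
    return cv2.convertScaleAbs(o,alpha=1.5)
cv2.imwrite('pics/A.png',np.vstack([np.hstack([crop(a,110,95),crop(b,185,85)]),np.hstack([crop(a,230,160),crop(b,225,180)])]))
cv2.imwrite('pics/B.png',np.hstack([crop(a,315,105,80,90,5),crop(b,325,203,80,90,5)]))
```

```text
(no output)
```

View pics/A.png

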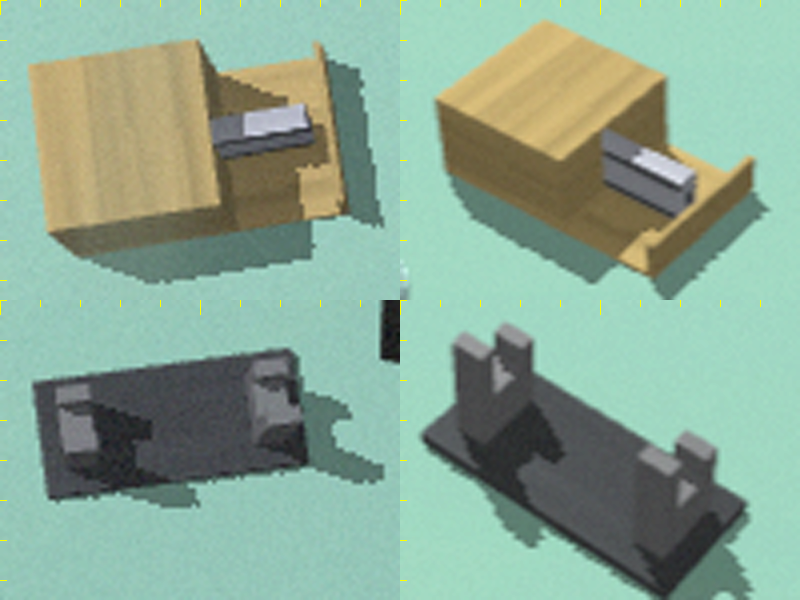

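View pics/B.png

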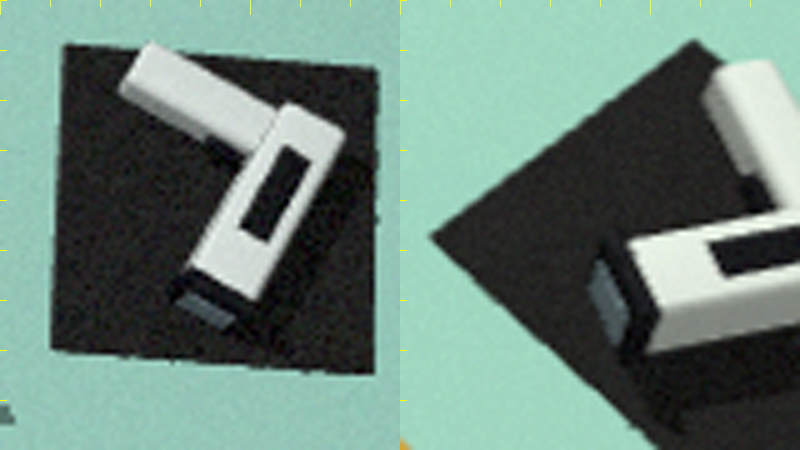

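The crops confirm it: an aluminium bar is on the case floor, and its end's top corners are at zoom (303,104) and (313,128). The hood, lip, cradle blocks and scanner are all clear. Next I'll turn these pixels into positions.

Run:
```python
from h import *
np.set_printoptions(precision=4,suppress=True)
a=env.read_camera('top');b=env.read_camera('side')
def P(name,c,off,k,pts,z):
    r=np.array([at(c,off[0]+(u-.0)/k,off[1]+v/k,z) for u,v in pts]);print(name,*[x[:2] for x in r]);return r
T=(110,95)
h=P('hood top corners',a,T,4,[(30,65),(198,40),(220,205),(48,232)],.072)
P('lip top ends',a,T,4,[(317,43),(343,210)],.032)
r=P('rail end top',a,T,4,[(303,104),(313,128)],.044)
P('rail top at hood',a,T,4,[(214,117),(214,143)],.044)
S=(185,85)
P('side rail end top',b,S,4,[(694-400,177),(679-400,190)],.044)
P('side lip ends',b,S,4,[(752-400,160),(652-400,262)],.032)
C=(230,160)
P('cradle base',a,C,4,[(34,82),(292,50),(308,165),(50,198)],.01)
P('cradle tall tops L',a,C,4,[(62,122),(95,118),(98,151),(66,156)],.095)
P('R: ',a,C,4,[(252,115),(298,108)],.095)
C=(225,180)
P('side cr base',b,C,4,[(22,138),(264,298),(346,205)],.01)
P('side L tall',b,C,4,[(52,35),(78,62-8),(92,42)],.095)
B=(315,105)
P('mat',a,B,5,[(63,45),(377,68),(375,374),(51,350)],.004)
P('scanner head top',a,B,5,[(288,103),(345,136),(258,303),(188,266)],.044)
P('window bottom?',a,B,5,[(175,293),(235,330)],.02)
P('handle end',a,B,5,[(150,43),(120,88)],.04)
B=(325,203)
P('side head top front',b,B,5,[(607-400,238),(660-400,300)],.044)
# misc
P('beaker base',a,(0,0),1.5625,[(262,345)],0);P('weights',a,(0,0),1.5625,[(548,352)],0);P('box',a,(0,0),1.5625,[(185,300)],.038)
```

```text
hood top corners [0.6715 0.3899] [0.6929 0.2672] [0.5659 0.2444] [0.544  0.3674]
lip top ends [0.7083 0.1855] [0.575  0.1606]
rail end top [0.6543 0.1922] [0.6354 0.1838]
rail top at hood [0.6431 0.2588] [0.6225 0.2577]
side rail end top [0.6503 0.1846] [0.6318 0.1813]
side lip ends [0.7068 0.1791] [0.5724 0.146 ]
cradle base [0.4793 0.0305] [ 0.5065 -0.166 ] [ 0.4179 -0.1767] [0.3909 0.0172]
cradle tall tops L [0.4337 0.0084] [ 0.4368 -0.0146] [ 0.4135 -0.0169] [0.4097 0.0053]
R:  [ 0.4402 -0.1246] [ 0.4455 -0.157 ]
side cr base [0.39   0.0128] [ 0.417 -0.182] [ 0.5052 -0.1688]
side L tall [0.4163 0.0081] [ 0.4176 -0.0148] [ 0.4306 -0.0133]
mat [ 0.6986 -0.248 ] [ 0.6861 -0.4471] [ 0.4881 -0.4341] [ 0.5008 -0.2351]
scanner head top [ 0.6475 -0.3755] [ 0.627  -0.4092] [ 0.5221 -0.3513] [ 0.5443 -0.3103]
window bottom? [ 0.5337 -0.3085] [ 0.511  -0.3441]
handle end [ 0.6865 -0.2937] [ 0.6572 -0.2743]
side head top front [ 0.5371 -0.3096] [ 0.5277 -0.3471]
beaker base [0.3558 0.2407]
weights [ 0.3478 -0.3087]
box [0.4351 0.381 ]
```

Measurements agree with the given sizes: the case has yaw ≈10° (its x axis along world +y), the rail's front end is at (0.642,0.186) and the grip point at (0.637,0.215). The cradle centre is ≈(0.448,-0.075) with yaw ≈8°. Now I'll move above the rail.

>>> play_rows:
  commands:
    - [[0.0568, -0.0345, -0.0088, 0, 0, -0.1347, 85], [0.0568, -0.0345, -0.0088, 0, 0, -0.1347, 85], [0.0568, -0.0345, -0.0088, 0, 0, -0.1347, 85], [0.0568, -0.0345, -0.0088, 0, 0, -0.1347, 85], [0.0568, -0.0345, -0.0088, 0, 0, -0.1347, 85]]

```text
clock: 0.82
tool_pos: [0.4118, 0.3528, 0.2147]
tcp_rot: [[-0.63, 0.777, -0.0], [0.777, 0.63, 0.0], [0.0, -0.0, -1.0]]
force: [-0.3, 0.8, -0.6]
gripper_width: 0.085
gripper_force: 0.0
```

>>> play_rows:
  commands:
    - [[0.0568, -0.0345, -0.0088, 0, 0, -0.1347, 85], [0.0568, -0.0345, -0.0088, 0, 0, -0.1347, 85], [0.0568, -0.0345, -0.0088, 0, 0, -0.1347, 85], [0.0568, -0.0345, -0.0088, 0, 0, -0.1347, 85], [0.0568, -0.0345, -0.0088, 0, 0, -0.1347, 85]]

```text
clock: 1.45
tool_pos: [0.639, 0.2149, 0.1792]
tcp_rot: [[-0.152, 0.988, -0.001], [0.988, 0.152, 0.0], [0.0, -0.001, -1.0]]
force: [0.8, 0.2, -0.3]
gripper_width: 0.0849
gripper_force: 0.0
```

>>> play_rows:
  commands:
    - [[-0.002, 0, -0.046, 0, 0, 0, 85], [0, 0, -0.046, 0, 0, 0, 85], [0, 0, -0.046, 0, 0, 0, 85], [0, 0, -0.046, 0, 0, 0, 85], [0, 0, 0, 0, 0, 0, 60]]

```text
clock: 2.08
tool_pos: [0.6322, 0.215, 0.0275]
tcp_rot: [[-0.155, 0.988, -0.01], [0.988, 0.155, -0.002], [-0.001, -0.01, -1.0]]
force: [0.0, 0.4, -0.2]
gripper_width: 0.0694
gripper_force: 0.0
```

>>> play_rows:
  commands:
    - [[0, 0, 0, 0, 0, 0, 30], [0, 0, 0, 0, 0, 0, 10], [0, 0, 0, 0, 0, 0, 0], [0, 0, 0, 0, 0, 0, 0], [0, 0, 0, 0, 0, 0, 0]]

```text
clock: 2.7
tool_pos: [0.6383, 0.2163, 0.0358]
tcp_rot: [[-0.155, 0.988, 0.005], [0.988, 0.155, 0.001], [0.0, 0.006, -1.0]]
force: [0.7, -0.2, 5.8]
gripper_width: 0.0189
gripper_force: 59.5
```

```bash
cat >> h.py <<'E'
def crop(im,u,v,w=100,h=75,k=4,al=1.5):
    o=cv2.resize(im[v:v+h,u:u+w],None,fx=k,fy=k,interpolation=cv2.INTER_CUBIC)
    for i in range(0,w,10):cv2.line(o,(i*k,0),(i*k,6 if i%50 else 14),(0,255,255),1)
    for i in range(0,h,10):cv2.line(o,(0,i*k),(6,i*k),(0,255,255),1)
    return cv2.convertScaleAbs(o,alpha=al)
E
python3 -c "
from h import *
s=env.state();print({k:s[k] for k in('tool_pos','force','torque','gripper_width','gripper_force','tcp_rot')})"
```

```text
{'tool_pos': array([0.63834784, 0.21634474, 0.03581158]), 'force': array([ 0.67379304, -0.2312701 ,  5.82387941]), 'torque': array([-0.00590064, -0.10932021, -0.01204442]), 'gripper_width': 0.018860705061572548, 'gripper_force': 59.468191266059875, 'tcp_rot': array([[-1.55323947e-01,  9.87848319e-01,  5.49281002e-03],
       [ 9.87863547e-01,  1.55319911e-01,  1.15640379e-03],
       [ 2.89208777e-04,  5.60576399e-03, -9.99984246e-01]])}
```

>>> play_rows:
  commands:
    - [[-0.0004, 0.0024, 0.0089, -0.0604, -0.0095, 0, 0], [-0.0004, 0.0026, 0.0088, -0.0604, -0.0095, 0, 0], [-0.0005, 0.0029, 0.0087, -0.0604, -0.0095, 0, 0], [-0.0005, 0.0031, 0.0086, -0.0604, -0.0095, 0, 0], [0, 0, 0, 0, 0, 0, 0]]

```text
clock: 3.32
tool_pos: [0.636, 0.2249, 0.0624]
tcp_rot: [[-0.152, 0.988, 0.033], [0.97, 0.156, -0.189], [-0.192, 0.003, -0.981]]
force: [2.0, -2.9, 3.7]
gripper_width: 0.0191
gripper_force: 59.2
```

```bash
python3 -c "
from h import *
s=env.state();print({k:s[k] for k in('tool_pos','force','torque','gripper_width','gripper_force','tcp_rot')})
a=cam('top');b=cam('side')
cv2.imwrite('pics/C.png',np.hstack([crop(a['image'],130,95,80,90,5),crop(b['image'],210,70,80,90,5)]))"
```

```text
{'tool_pos': array([0.63599832, 0.22492302, 0.06243271]), 'force': array([ 1.9723998 , -2.92575251,  3.65171156]), 'torque': array([-0.0089312 , -0.32189637, -0.13064153]), 'gripper_width': 0.01906719639920477, 'gripper_force': 59.196027517318726, 'tcp_rot': array([[-0.15215324,  0.98780329,  0.03307659],
       [ 0.96958662,  0.15567128, -0.18886039],
       [-0.19170599,  0.0033349 , -0.98144673]])}
```

View pics/C.png

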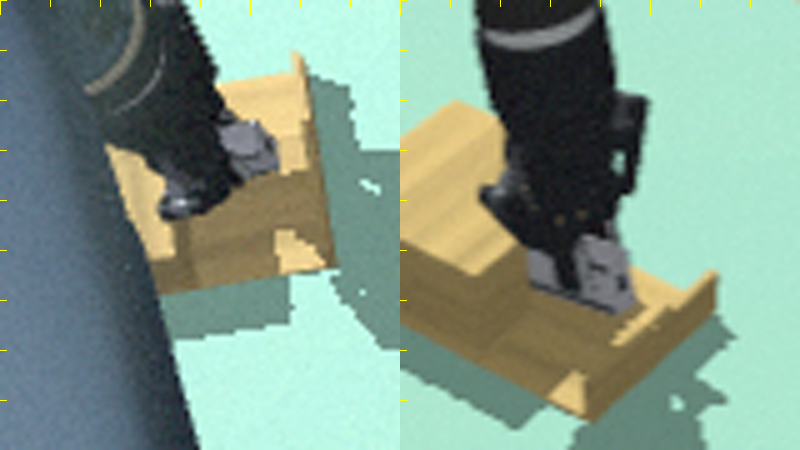

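The rail is tilted 11° and its front is clear above the floor. I'll draw it along its own axis.

>>> play_rows:
  commands:
    - [[0.003, -0.0188, 0.0038, 0, 0, 0, 0], [0.0036, -0.023, 0.0046, 0, 0, 0, 0], [0.0036, -0.023, 0.0046, 0, 0, 0, 0], [0.0036, -0.023, 0.0046, 0, 0, 0, 0], [0.0036, -0.023, 0.0046, 0, 0, 0, 0]]

```text
clock: 4.05
tool_pos: [0.6486, 0.1342, 0.0783]
tcp_rot: [[-0.152, 0.988, 0.029], [0.97, 0.155, -0.189], [-0.191, -0.001, -0.982]]
force: [-0.1, 0.0, -2.7]
gripper_width: 0.0192
gripper_force: 58.6
```

>>> play_rows:
  commands:
    - [[0.0044, -0.028, 0.0057, 0, 0, 0, 0], [0.0044, -0.028, 0.0057, 0, 0, 0, 0], [0.0044, -0.028, 0.0057, 0, 0, 0, 0], [0.0044, -0.028, 0.0058, 0, 0, 0, 0], [0.0044, -0.028, 0.007, 0, 0, 0, 0]]

```text
clock: 4.68
tool_pos: [0.6664, 0.0225, 0.1027]
tcp_rot: [[-0.152, 0.988, 0.029], [0.97, 0.155, -0.189], [-0.191, -0.0, -0.982]]
force: [1.5, 0.3, -2.9]
gripper_width: 0.019
gripper_force: 58.6
```

>>> play_rows:
  commands:
    - [[0.0065, -0.041, 0.009, 0, 0, 0, 0], [-0.0261, -0.0333, 0, 0.0805, 0.0127, 0, 0], [-0.0261, -0.0333, 0, 0.0805, 0.0127, 0, 0], [-0.0261, -0.0333, 0, 0.0805, 0.0127, 0, 0], [0, 0, -0.03, 0, 0, 0, 0]]

```text
clock: 5.3
tool_pos: [0.6101, -0.0935, 0.0888]
tcp_rot: [[-0.151, 0.989, 0.006], [0.989, 0.151, -0.003], [-0.004, 0.005, -1.0]]
force: [1.0, -0.5, -2.7]
gripper_width: 0.0191
gripper_force: 59.0
```

>>> play_rows:
  commands:
    - [[0, 0, -0.03, 0, 0, 0, 0], [0, 0, -0.015, 0, 0, 0, 0], [0, 0, -0.008, 0, 0, 0, 0], [0, 0, 0, 0, 0, 0, 0], [0, 0, 0, 0, 0, 0, 0]]

```text
clock: 5.92
tool_pos: [0.6097, -0.0886, 0.0444]
tcp_rot: [[-0.156, 0.988, 0.002], [0.988, 0.156, -0.001], [-0.001, 0.002, -1.0]]
force: [1.0, -1.3, -2.8]
gripper_width: 0.0191
gripper_force: 58.9
```

>>> play_rows:
  commands:
    - [[0, 0, -0.008, 0, 0, 0, 0], [0, 0, -0.0035, 0, 0, 0, 0], [0, 0, -0.002, 0, 0, 0, 0], [0, 0, 0, 0, 0, 0, 0]]

```text
clock: 6.42
tool_pos: [0.6087, -0.0886, 0.0322]
tcp_rot: [[-0.155, 0.988, -0.0], [0.988, 0.155, -0.0], [0.0, -0.0, -1.0]]
force: [-0.3, 1.1, -3.2]
gripper_width: 0.0188
gripper_force: 59.2
```

>>> play_rows:
  commands:
    - [[0, 0, -0.0025, 0, 0, 0, 0], [0, 0, -0.0015, 0, 0, 0, 0], [0, 0, 0, 0, 0, 0, 0]]

```text
clock: 6.8
tool_pos: [0.609, -0.0886, 0.0318]
tcp_rot: [[-0.155, 0.988, 0.001], [0.988, 0.155, -0.001], [-0.001, 0.001, -1.0]]
force: [-4.7, 1.6, 6.6]
gripper_width: 0.0189
gripper_force: 60.4
```

Contact with the table. I'll release, rise and look.

>>> play_rows:
  commands:
    - [[0, 0, 0, 0, 0, 0, 30], [0, 0, 0, 0, 0, 0, 60], [0, 0, 0, 0, 0, 0, 85], [0, 0, 0.03, 0, 0, 0, 85], [0, 0, 0.05, 0, 0, 0, 85]]

```text
clock: 7.42
tool_pos: [0.607, -0.0882, 0.0912]
tcp_rot: [[-0.155, 0.988, -0.005], [0.988, 0.155, 0.001], [0.002, -0.005, -1.0]]
force: [-0.4, -0.4, -0.7]
gripper_width: 0.0848
gripper_force: 0.0
```

>>> play_rows:
  commands:
    - [[0, 0.0, 0.06, 0, 0, 0, 85], [-0.06, 0.06, 0.04, 0, 0, 0, 85], [-0.06, 0.06, 0, 0, 0, 0, 85], [0, 0.07, 0, 0, 0, 0, 85], [0, 0.07, 0, 0, 0, 0, 85]]

```text
clock: 8.05
tool_pos: [0.5239, 0.1088, 0.1678]
tcp_rot: [[-0.154, 0.988, 0.001], [0.988, 0.154, 0.0], [-0.0, 0.001, -1.0]]
force: [0.3, 0.4, 0.2]
gripper_width: 0.0853
gripper_force: 0.0
```

```bash
python3 -c "
from h import *
a=cam('top','t1.png');b=cam('side','s1.png')
A=a['image'];B=b['image']
cv2.imwrite('pics/D.png',np.vstack([np.hstack([crop(A,230,100),crop(B,240,140)]),np.hstack([crop(A,230,160,al=2.2),crop(B,225,180,al=2.2)])]))"
```

```text
(no output)
```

View pics/D.png

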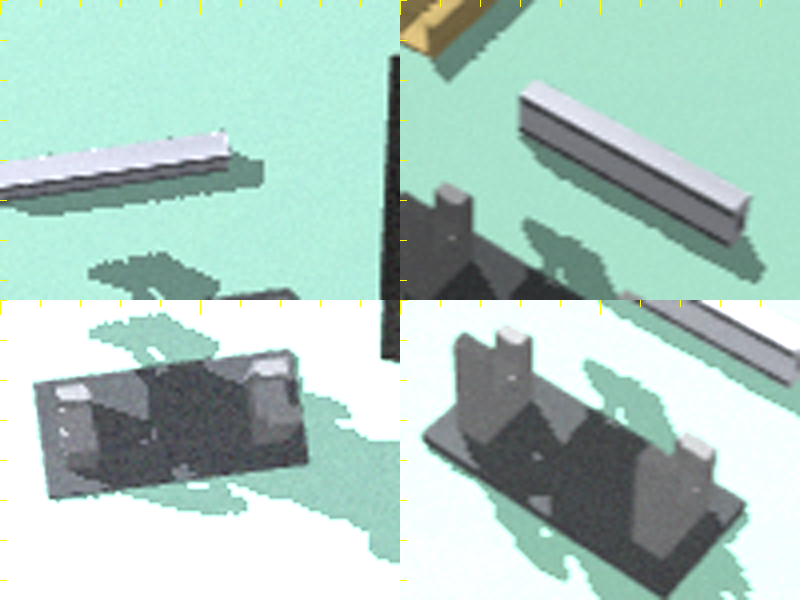

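Rail stands upright on the table, released: side-view top corners are (540,82), (519,96), (748,196), (735,210) in the crop. The cradle's cheek tops are visible too. Computing the centres.

Run:
```python
from h import *
np.set_printoptions(precision=4,suppress=True)
a=env.read_camera('top');b=env.read_camera('side')
def M(n,c,off,pts,z):
    r=np.array([at(c,off[0]+u/4,off[1]+v/4,z) for u,v in pts])[:,:2];print(n,r.mean(0),[*r]);return r
M('rail side',b,(240,140),[(140,82),(119,96),(335,210),(348,196)],.04)
M('rail top R end',a,(230,100),[(226,132),(228,155)],.04)
S=(225,180)
M('L tall',b,S,[(52,35),(70,30),(92,45),(78,55)],.095)
M('R tall',b,S,[(240,155),(260,147),(281,163),(260,175)],.095)
M('L low',b,S,[(97,30),(112,24),(133,40),(117,50)],.07)
M('R low',b,S,[(276,140),(290,132),(315,147),(302,159)],.07)
T=(230,160)
M('T L low',a,T,[(57,87),(88,84),(93,98),(62,102)],.07)
M('T R low',a,T,[(249,63),(286,60),(290,74),(253,77)],.07)
for p in[(.434,-.0031,.0),(.448,-.075,0)]:pass
```

```text
rail side [ 0.5985 -0.0303] [array([0.595 , 0.0564]), array([0.5743, 0.0564]), array([ 0.6046, -0.1183]), array([ 0.6203, -0.1159])]
rail top R end [ 0.6127 -0.1141] [array([ 0.6218, -0.1134]), array([ 0.6036, -0.1148])]
L tall [ 0.4224 -0.0047] [array([0.4163, 0.0081]), array([0.4273, 0.0036]), array([ 0.4289, -0.0151]), array([ 0.4171, -0.0154])]
R tall [ 0.4407 -0.1493] [array([ 0.4346, -0.1387]), array([ 0.4475, -0.1425]), array([ 0.448 , -0.1592]), array([ 0.4327, -0.157 ])]
L low [ 0.4593 -0.0025] [array([0.4545, 0.0091]), array([0.4651, 0.0064]), array([ 0.4656, -0.0131]), array([ 0.4522, -0.0124])]
R low [ 0.4799 -0.1431] [array([ 0.4736, -0.1326]), array([ 0.4844, -0.1341]), array([ 0.487 , -0.1525]), array([ 0.4745, -0.1534])]
T L low [ 0.4595 -0.0005] [array([0.4636, 0.0124]), array([ 0.4661, -0.0098]), array([ 0.4558, -0.0135]), array([0.4527, 0.0087])]
T R low [ 0.479  -0.1406] [array([ 0.4829, -0.1259]), array([ 0.4854, -0.1527]), array([ 0.4751, -0.1554]), array([ 0.4726, -0.1287])]
```

>>> play_rows:
  commands:
    - [[0.027, -0.0463, -0.0175, 0, 0, 0, 85], [0.027, -0.0463, -0.0175, 0, 0, 0, 85], [0.027, -0.0463, -0.0175, 0, 0, 0, 85], [0.027, -0.0463, -0.0175, 0, 0, 0, 85], [0, 0, 0, 0, 0, 0, 85]]

```text
clock: 8.88
tool_pos: [0.6108, -0.0453, 0.1095]
tcp_rot: [[-0.149, 0.989, -0.003], [0.989, 0.149, -0.001], [-0.0, -0.003, -1.0]]
force: [0.5, 0.7, -0.2]
gripper_width: 0.0853
gripper_force: 0.0
```

>>> play_rows:
  commands:
    - [[-0.013, 0.02, -0.03, 0, 0, 0, 85], [0, 0, -0.03, 0, 0, 0, 85], [0, 0, -0.025, 0, 0, 0, 85], [0, 0, -0.012, 0, 0, 0, 85], [0, 0, 0, 0, 0, 0, 85]]

```text
clock: 9.5
tool_pos: [0.5999, -0.0248, 0.0338]
tcp_rot: [[-0.155, 0.988, -0.002], [0.988, 0.155, 0.0], [0.0, -0.001, -1.0]]
force: [0.2, -0.5, -0.0]
gripper_width: 0.0852
gripper_force: 0.0
```

>>> play_rows:
  commands:
    - [[0, -0.004, -0.003, 0, 0, 0, 60], [0, 0, 0, 0, 0, 0, 30], [0, 0, 0, 0, 0, 0, 0], [0, 0, 0, 0, 0, 0, 0], [0, 0, 0, 0, 0, 0, 0]]

```text
clock: 10.12
tool_pos: [0.6011, -0.0279, 0.0325]
tcp_rot: [[-0.155, 0.988, 0.001], [0.988, 0.155, -0.0], [-0.001, 0.001, -1.0]]
force: [-1.4, -1.0, 2.8]
gripper_width: 0.0192
gripper_force: 59.9
```

>>> play_rows:
  commands:
    - [[0, 0, 0.02, 0, 0, 0, 0], [0, 0, 0.04, 0, 0, 0, 0], [0, 0, 0.06, 0, 0, 0, 0], [0, 0, 0.05, 0, 0, 0, 0], [0, 0, 0, 0, 0, 0, 0]]

```text
clock: 10.75
tool_pos: [0.6034, -0.0282, 0.1731]
tcp_rot: [[-0.156, 0.988, 0.009], [0.988, 0.156, -0.001], [-0.003, 0.009, -1.0]]
force: [0.2, 0.3, -2.4]
gripper_width: 0.0194
gripper_force: 59.3
```

>>> play_rows:
  commands:
    - [[-0.0475, -0.0145, 0, 0, 0, -0.006, 0], [-0.0475, -0.0145, 0, 0, 0, -0.006, 0], [-0.0475, -0.0145, -0.01, 0, 0, -0.006, 0], [-0.0475, -0.0145, -0.02, 0, 0, -0.006, 0], [0, 0, 0, 0, 0, 0, 0]]

```text
clock: 11.38
tool_pos: [0.4423, -0.0732, 0.1383]
tcp_rot: [[-0.135, 0.991, -0.012], [0.991, 0.135, 0.003], [0.005, -0.011, -1.0]]
force: [0.5, 0.2, -2.7]
gripper_width: 0.0189
gripper_force: 59.6
```

>>> play_rows:
  commands:
    - [[0, 0, 0, 0, 0, 0, 0], [0, 0, 0, 0, 0, 0, 0]]

```text
clock: 11.62
tool_pos: [0.4498, -0.0742, 0.1442]
tcp_rot: [[-0.137, 0.991, 0.001], [0.991, 0.137, -0.0], [-0.0, 0.001, -1.0]]
force: [-0.3, 0.1, -3.1]
gripper_width: 0.0191
gripper_force: 59.6
```

```bash
python3 -c "
from h import *
print(env.state()['tool_pos'])
a=cam('top','t2.png');b=cam('side','s2.png')
cv2.imwrite('pics/E.png',np.hstack([crop(a['image'],230,150,80,90,5,1.9),crop(b['image'],235,165,80,90,5,1.9)]))"
```

```text
[ 0.44975611 -0.07423597  0.14423347]
```

View pics/E.png

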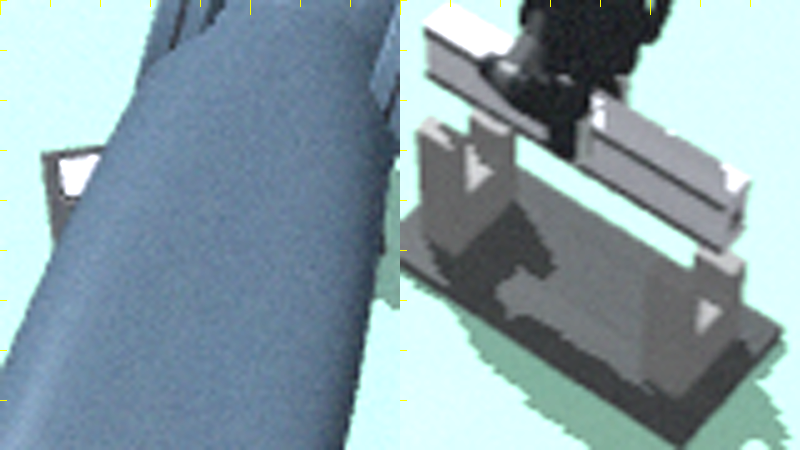

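Side view: the rail hangs parallel above the cradle. Slot floor corners at the outer ends are near (697,332) and (722,312) on the right block, and (468,190) and (496,170) on the left.

Run:
```python
from h import *
np.set_printoptions(precision=4,suppress=True)
b=env.read_camera('side')
f=lambda u,v,z:at(b,235+(u-400)/5,165+v/5,z)[:2]
for p in [(697,332),(722,312),(468,190),(496,170)]:print('slot',f(*p,.05))
for p in [(723,248),(741,227),(427,73)]:print('rail bot',f(*p,.1117))
for p in [(730,190),(749,180),(426,26),(446,6)]:print('rail top',f(*p,.1517))
```

```text
slot [ 0.4501 -0.1582]
slot [ 0.4678 -0.1582]
slot [ 0.4292 -0.0158]
slot [ 0.4488 -0.0157]
rail bot [ 0.4582 -0.1618]
rail bot [ 0.4735 -0.1589]
rail bot [0.4314 0.0154]
rail top [ 0.4596 -0.161 ]
rail top [ 0.4701 -0.1628]
rail top [0.4277 0.01  ]
rail top [0.4438 0.0135]
```

>>> play_rows:
  commands:
    - [[0, 0, -0.012, 0, 0, 0, 0], [0, 0, -0.012, 0, 0, 0, 0], [0, 0, -0.012, 0, 0, 0, 0], [0, 0, -0.01, 0, 0, 0, 0], [0, 0, 0, 0, 0, 0, 0]]

```text
clock: 12.4
tool_pos: [0.4478, -0.074, 0.1058]
tcp_rot: [[-0.137, 0.991, -0.002], [0.991, 0.137, 0.001], [0.001, -0.002, -1.0]]
force: [1.0, 0.4, -3.0]
gripper_width: 0.0187
gripper_force: 59.6
```

>>> play_rows:
  commands:
    - [[0, 0, 0, 0, 0, 0, 0], [0, 0, -0.006, 0, 0, 0, 0], [0, 0, -0.006, 0, 0, 0, 0], [0, 0, -0.006, 0, 0, 0, 0], [0, 0, 0, 0, 0, 0, 0]]

```text
clock: 13.02
tool_pos: [0.4481, -0.0741, 0.0919]
tcp_rot: [[-0.137, 0.991, -0.001], [0.991, 0.137, 0.0], [0.001, -0.001, -1.0]]
force: [-1.2, -0.1, -3.4]
gripper_width: 0.0188
gripper_force: 59.6
```

>>> play_rows:
  commands:
    - [[0, 0, -0.005, 0, 0, 0, 0], [0, 0, -0.004, 0, 0, 0, 0], [0, 0, -0.0015, 0, 0, 0, 0], [0, 0, 0, 0, 0, 0, 0]]

```text
clock: 13.52
tool_pos: [0.4485, -0.0742, 0.0841]
tcp_rot: [[-0.137, 0.991, -0.0], [0.991, 0.137, -0.0], [0.0, -0.0, -1.0]]
force: [0.4, -0.6, -2.6]
gripper_width: 0.0189
gripper_force: 59.6
```

>>> play_rows:
  commands:
    - [[0, 0, -0.0015, 0, 0, 0, 0], [0, 0, -0.0015, 0, 0, 0, 0], [0, 0, 0, 0, 0, 0, 0]]

```text
clock: 13.9
tool_pos: [0.4489, -0.0743, 0.0825]
tcp_rot: [[-0.137, 0.991, 0.001], [0.991, 0.137, -0.0], [-0.0, 0.0, -1.0]]
force: [-0.6, 0.9, 0.3]
gripper_width: 0.0192
gripper_force: 60.2
```

>>> play_rows:
  commands:
    - [[0, 0, 0, 0, 0, 0, 30], [0, 0, 0, 0, 0, 0, 60], [0, 0, 0, 0, 0, 0, 85], [0, 0, 0.03, 0, 0, 0, 85], [0, 0, 0.05, 0, 0, 0, 85]]

```text
clock: 14.52
tool_pos: [0.4472, -0.0738, 0.1447]
tcp_rot: [[-0.137, 0.991, -0.004], [0.991, 0.137, 0.001], [0.002, -0.004, -1.0]]
force: [0.9, -0.3, 0.1]
gripper_width: 0.0849
gripper_force: 0.0
```

>>> play_rows:
  commands:
    - [[0, -0.0, 0.06, 0, 0, 0, 85], [0.03, -0.06, 0.03, 0, 0, 0.1, 85], [0.03, -0.06, 0, 0, 0, 0.1, 85], [0.03, -0.06, 0, 0, 0, 0.1, 85], [0, 0, 0, 0, 0, 0, 85]]

```text
clock: 15.15
tool_pos: [0.5213, -0.2213, 0.2158]
tcp_rot: [[-0.361, 0.933, -0.002], [0.933, 0.361, 0.0], [0.001, -0.002, -1.0]]
force: [-0.1, 0.4, 0.0]
gripper_width: 0.0847
gripper_force: 0.0
```

```bash
python3 -c "
from h import *
print(env.state()['tool_pos'])
a=cam('top','t3.png');b=cam('side','s3.png')
B=cv2.imread('pics/s0.png')
cv2.imwrite('pics/F.png',np.vstack([np.hstack([crop(a['image'],230,150,100,70,4,1.5),crop(b['image'],230,175,100,70,4,1.5)]),np.hstack([crop(cv2.imread('pics/t0.png'),310,110,100,75,4),crop(B,345,213,100,75,4)])]))"
```

```text
[ 0.52133611 -0.2213335   0.21584888]
```

View pics/F.png

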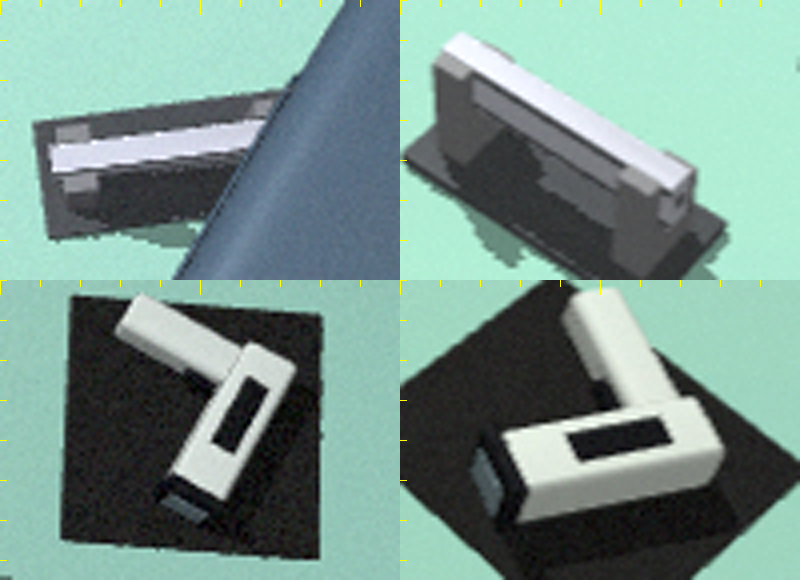

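Rail is seated in both slots. Now the second scanner measurement, from the side view: head-top corners at crop (503,431), (522,470), (722,447), (693,400). I'll also check the rail's placing.

Run:
```python
from h import *
np.set_printoptions(precision=4,suppress=True)
b=env.read_camera('side');a=env.read_camera('top')
for p in [(503,431),(522,470),(722,447),(693,400)]:print('sc',at(b,345+(p[0]-400)/4,213+(p[1]-280)/4,.044)[:2])
for p in [(693,400),(722,447),(724,452)]:print('rear44',at(b,345+(p[0]-400)/4,213+(p[1]-280)/4,.042)[:2])
for p in [(50,145),(57,172)]:print('rail L',at(a,230+p[0]/4,150+p[1]/4,.09)[:2])
for p in [(460,32),(436,58),(674,188),(694,168)]:print('rail s',at(b,230+(p[0]-400)/4,175+p[1]/4,.09)[:2])
# front face window in top crop B
for p in [(178,296),(228,329)]:print('win',at(a,315+p[0]/5,105+p[1]/5,.024)[:2])
for p in [(475,470),(500,515)]:print('win s',at(b,345+(p[0]-400)/4,213+(p[1]-280)/4,.024)[:2])
```

```text
sc [ 0.5443 -0.3168]
sc [ 0.5306 -0.3407]
sc [ 0.6287 -0.4106]
sc [ 0.6449 -0.3805]
rear44 [ 0.6465 -0.3801]
rear44 [ 0.6302 -0.4103]
rear44 [ 0.6281 -0.413 ]
rail L [0.4466 0.017 ]
rail L [0.4274 0.0118]
rail s [0.445  0.0143]
rail s [0.4192 0.008 ]
rail s [ 0.4539 -0.1645]
rail s [ 0.4734 -0.1623]
win [ 0.5308 -0.3091]
win [ 0.5106 -0.3387]
win s [ 0.5236 -0.3168]
win s [ 0.5098 -0.3456]
```

```bash
python3 -c "
from h import *
print(env.state()['joint_positions'],env.state()['tool_pos'])"
```

```text
[-5.14629252e-01  1.44709366e-01  1.38998784e-01  1.56547443e+00
  1.78784372e-04  6.82836579e-01] [ 0.52029586 -0.21728702  0.21806355]
```

>>> play_rows:
  commands:
    - [[0.012, -0.0345, -0.0245, 0, 0, 0.1724, 85], [0.012, -0.0345, -0.0245, 0, 0, 0.1724, 85], [0.012, -0.0345, -0.0245, 0, 0, 0.1724, 85], [0.012, -0.0345, -0.0245, 0, 0, 0.1724, 85], [0.012, -0.0345, -0.0245, 0, 0, 0.1724, 85]]

```text
clock: 15.98
tool_pos: [0.5692, -0.3555, 0.1204]
tcp_rot: [[-0.87, 0.492, 0.001], [0.492, 0.87, -0.001], [-0.001, -0.0, -1.0]]
force: [-0.1, -0.6, -0.1]
gripper_width: 0.0846
gripper_force: 0.0
```

>>> play_rows:
  commands:
    - [[0, 0, 0, 0, 0, 0, 85], [0, 0, 0, 0, 0, 0, 85]]

```text
clock: 16.23
tool_pos: [0.5687, -0.3549, 0.1209]
tcp_rot: [[-0.867, 0.498, 0.0], [0.498, 0.867, 0.0], [-0.0, 0.0, -1.0]]
force: [0.6, 0.3, -0.3]
gripper_width: 0.0851
gripper_force: 0.0
```

>>> play_rows:
  commands:
    - [[0, 0, -0.035, 0, 0, 0, 85], [0, 0, -0.035, 0, 0, 0, 85], [0, 0, -0.028, 0, 0, 0, 85], [0, 0, -0.0155, 0, 0, 0, 85], [0, 0, 0, 0, 0, 0, 85]]

```text
clock: 16.85
tool_pos: [0.5685, -0.3552, 0.0292]
tcp_rot: [[-0.868, 0.497, -0.001], [0.497, 0.868, 0.0], [0.001, 0.0, -1.0]]
force: [0.8, 0.4, -0.1]
gripper_width: 0.0849
gripper_force: 0.0
```

>>> play_rows:
  commands:
    - [[0, 0, 0, 0, 0, 0, 60], [0, 0, 0, 0, 0, 0, 40], [0, 0, 0, 0, 0, 0, 20], [0, 0, 0, 0, 0, 0, 0], [0, 0, 0, 0, 0, 0, 0]]

```text
clock: 17.48
tool_pos: [0.5699, -0.3569, 0.031]
tcp_rot: [[-0.867, 0.498, 0.003], [0.498, 0.867, -0.002], [-0.004, 0.0, -1.0]]
force: [1.0, 1.5, 6.2]
gripper_width: 0.0432
gripper_force: 63.8
```

>>> play_rows:
  commands:
    - [[0, 0, 0.03, 0, 0, 0, 0], [0, 0, 0.04, 0, 0, 0, 0], [0, 0, 0.03, 0, 0, 0, 0], [0.0081, 0.0539, 0, 0, 0, 0.12, 0], [0.0081, 0.0539, 0, 0, 0, 0.12, 0]]

```text
clock: 18.1
tool_pos: [0.581, -0.2697, 0.1082]
tcp_rot: [[-0.946, 0.325, -0.001], [0.325, 0.946, 0.0], [0.001, -0.0, -1.0]]
force: [-0.6, 0.3, -2.8]
gripper_width: 0.0429
gripper_force: 62.9
```

>>> play_rows:
  commands:
    - [[0.0081, 0.0539, 0, 0, 0, 0.12, 0], [0.0081, 0.0539, 0, 0, 0, 0.12, 0], [0.0081, 0.0539, 0, 0, 0, 0.12, 0], [0.0081, 0.0539, -0.01, 0, 0, 0.12, 0], [0.0081, 0.0539, -0.01, 0, 0, 0.12, 0]]

```text
clock: 18.73
tool_pos: [0.6132, -0.0532, 0.0915]
tcp_rot: [[-0.99, -0.141, -0.002], [-0.141, 0.99, -0.0], [0.002, -0.0, -1.0]]
force: [0.1, -1.0, -2.5]
gripper_width: 0.043
gripper_force: 62.8
```

>>> play_rows:
  commands:
    - [[0, 0, -0.015, 0, 0, 0, 0], [-0.005, 0, 0, 0, 0, 0, 0], [0, 0, 0, 0, 0, 0, 0], [0, 0, 0, 0, 0, 0, 0]]

```text
clock: 19.23
tool_pos: [0.6103, -0.0557, 0.0816]
tcp_rot: [[-0.991, -0.136, 0.001], [-0.136, 0.991, -0.001], [-0.001, -0.001, -1.0]]
force: [0.5, -0.3, -2.9]
gripper_width: 0.0432
gripper_force: 62.9
```

```bash
python3 -c "
from h import *
print(env.state()['tool_pos'])
a=cam('top','t4.png');b=cam('side','s4.png')
cv2.imwrite('pics/G.png',np.hstack([crop(a['image'],215,100,80,90,5,1.5),crop(b['image'],255,130,80,90,5,1.5)]))"
```

```text
[ 0.61025389 -0.05570536  0.08162425]
```

View pics/G.png

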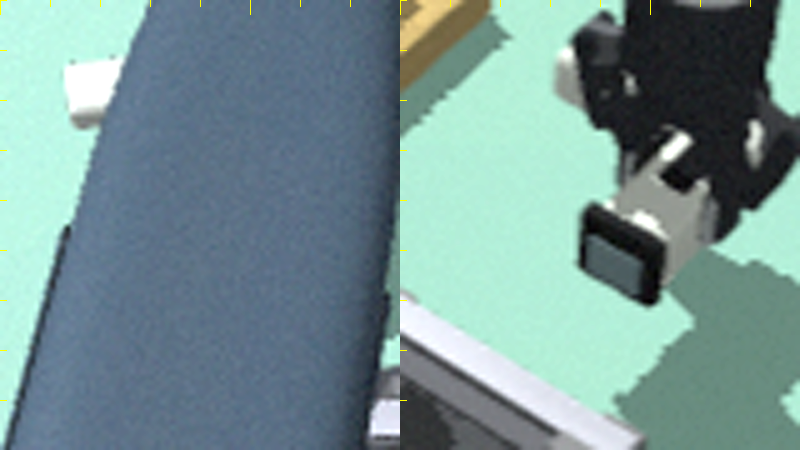

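Side view shows the scanner level, with its window centre at crop (613,262). I'll compare that with the expected nose projection.

```bash
python3 -c "
from h import *
b=env.read_camera('side')
print(proj(b,[.5538,-.0635,.0746]),255+213/5,130+262/5)
print(at(b,255+213/5,130+262/5,.0746), at(b,255+213/5,130+262/5,.07))"
```

```text
(np.float64(296.35789322557605), np.float64(182.1180852119887)) 297.6 182.4
[ 0.55543313 -0.066389    0.0746    ] [ 0.55875206 -0.06365778  0.07      ]
```

>>> play_rows:
  commands:
    - [[-0.009, 0.001, -0.003, 0, 0, 0, 0], [-0.009, 0.001, -0.0025, 0, 0, 0, 0], [0, 0, 0, 0, 0, 0, 0], [0, 0, 0, 0, 0, 0, 0], [0, 0, 0, 0, 0, 0, 0]]

```text
clock: 20.0
tool_pos: [0.5959, -0.0528, 0.0768]
tcp_rot: [[-0.99, -0.138, 0.001], [-0.138, 0.99, -0.0], [-0.001, -0.0, -1.0]]
force: [0.3, -1.1, -2.8]
gripper_width: 0.0433
gripper_force: 63.0
```

>>> play_rows:
  commands:
    - [[0, 0, 0, 0, 0, 0, 0], [0, 0, 0, 0, 0, 0, 0], [0, 0, 0, 0, 0, 0, 0], [0, 0, 0, 0, 0, 0, 0], [0, 0, 0, 0, 0, 0, 0]]

```text
clock: 20.62
tool_pos: [0.5956, -0.0528, 0.0766]
tcp_rot: [[-0.99, -0.138, -0.0], [-0.138, 0.99, -0.0], [0.0, -0.0, -1.0]]
force: [0.1, -0.1, -2.1]
gripper_width: 0.0434
gripper_force: 63.0
```

>>> play_rows:
  commands:
    - [[0, 0, 0, 0, 0, 0, 0], [0, 0, 0, 0, 0, 0, 0], [0, 0, 0, 0, 0, 0, 0], [0, 0, 0, 0, 0, 0, 0], [0, 0, 0, 0, 0, 0, 0]]

```text
clock: 21.25
tool_pos: [0.5956, -0.0528, 0.0767]
tcp_rot: [[-0.99, -0.138, 0.0], [-0.138, 0.99, -0.0], [-0.0, -0.0, -1.0]]
force: [0.7, -0.0, -2.8]
gripper_width: 0.0428
gripper_force: 63.0
```

>>> play_rows:
  commands:
    - [[0, 0, 0, 0, 0, 0, 0], [0, 0, 0, 0, 0, 0, 0], [0, 0, 0, 0, 0, 0, 0], [0, 0, 0, 0, 0, 0, 0], [0, 0, 0, 0, 0, 0, 0]]

```text
clock: 21.88
tool_pos: [0.5956, -0.0528, 0.0766]
tcp_rot: [[-0.99, -0.138, 0.0], [-0.138, 0.99, -0.0], [-0.0, -0.0, -1.0]]
force: [0.2, -0.2, -2.7]
gripper_width: 0.0433
gripper_force: 63.0
```

```bash
python3 -c "
from h import *
s=env.state();print(s['tool_pos'],s['qd'],s['gripper_force'])"
```

```text
[ 0.59560092 -0.05281215  0.07662545] [-1.16785795e-03 -2.08357657e-04 -4.68975105e-04  5.28785953e-04
  6.04200257e-05 -5.32539826e-04] 63.009241819381714
```

>>> play_rows:
  commands:
    - [[0.02, 0, 0.02, 0, 0, 0, 0], [0, 0, 0.02, 0, 0, 0, 0], [-0.0075, -0.054, 0, 0, 0, -0.12, 0], [-0.0075, -0.054, 0, 0, 0, -0.12, 0], [-0.0075, -0.054, 0, 0, 0, -0.12, 0]]

```text
clock: 22.5
tool_pos: [0.5933, -0.1835, 0.1097]
tcp_rot: [[-0.989, 0.146, 0.001], [0.146, 0.989, -0.001], [-0.001, -0.0, -1.0]]
force: [0.8, -0.0, -2.2]
gripper_width: 0.0432
gripper_force: 63.2
```

>>> play_rows:
  commands:
    - [[-0.0075, -0.054, 0, 0, 0, -0.12, 0], [-0.0075, -0.054, 0, 0, 0, -0.12, 0], [-0.0075, -0.054, 0, 0, 0, -0.12, 0], [-0.0075, -0.054, 0, 0, 0, -0.12, 0], [0, 0, -0.03, 0, 0, 0, 0]]

```text
clock: 23.12
tool_pos: [0.5702, -0.3606, 0.0884]
tcp_rot: [[-0.865, 0.502, 0.006], [0.502, 0.865, -0.006], [-0.008, -0.003, -1.0]]
force: [-0.0, 0.7, -2.6]
gripper_width: 0.0431
gripper_force: 63.0
```

>>> play_rows:
  commands:
    - [[0, 0, -0.03, 0, 0, 0, 0], [0, 0, -0.02, 0, 0, 0, 0], [0, 0, 0, 0, 0, 0, 0], [0, 0, 0, 0, 0, 0, 0]]

```text
clock: 23.62
tool_pos: [0.5702, -0.3554, 0.0459]
tcp_rot: [[-0.868, 0.497, 0.001], [0.497, 0.868, -0.001], [-0.002, -0.0, -1.0]]
force: [0.1, 0.1, -2.5]
gripper_width: 0.0433
gripper_force: 62.9
```

Down 15 mm, watching for contact.

>>> play_rows:
  commands:
    - [[0, 0, -0.009, 0, 0, 0, 0], [0, 0, -0.006, 0, 0, 0, 0], [0, 0, -0.003, 0, 0, 0, 0], [0, 0, 0, 0, 0, 0, 0]]

```text
clock: 24.12
tool_pos: [0.5697, -0.3551, 0.031]
tcp_rot: [[-0.867, 0.498, 0.0], [0.498, 0.867, -0.0], [-0.0, 0.0, -1.0]]
force: [-1.4, 1.7, 2.1]
gripper_width: 0.0431
gripper_force: 63.4
```

On the mat. I'll release, rise straight up and step aside.

>>> play_rows:
  commands:
    - [[0, 0, 0, 0, 0, 0, 60], [0, 0, 0, 0, 0, 0, 85], [0, 0, 0, 0, 0, 0, 85], [0, 0, 0.03, 0, 0, 0, 85], [0, 0, 0.05, 0, 0, 0, 85]]

```text
clock: 24.75
tool_pos: [0.5682, -0.3541, 0.0922]
tcp_rot: [[-0.867, 0.498, -0.004], [0.498, 0.867, 0.003], [0.005, 0.001, -1.0]]
force: [0.9, -0.3, -0.1]
gripper_width: 0.0848
gripper_force: 0.0
```

>>> play_rows:
  commands:
    - [[0, 0, 0.06, 0, 0, 0, 85], [0, 0, 0.06, 0, 0, 0, 85], [0, 0.05, 0, 0, 0, 0, 85], [0, 0.05, 0, 0, 0, 0, 85], [0, 0.0, 0, 0, 0, 0, 85]]

```text
clock: 25.38
tool_pos: [0.5699, -0.2726, 0.1908]
tcp_rot: [[-0.869, 0.495, 0.0], [0.495, 0.869, 0.0], [-0.0, 0.001, -1.0]]
force: [-0.0, 0.0, -0.1]
gripper_width: 0.0852
gripper_force: 0.0
```

```bash
python3 -c "
from h import *
b=cam('side','s5.png')
cv2.imwrite('pics/H.png',crop(b['image'],190,100,265,195,3,1.4))"
```

```text
(no output)
```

View pics/H.png

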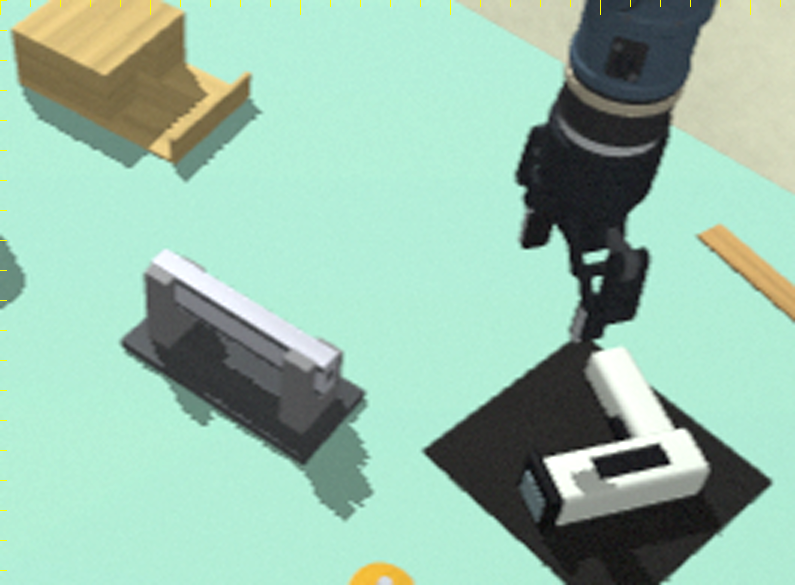

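The picture shows the rail seated in the cradle (240,310) and the scanner flat on the mat (620,480), with the gripper clear of both. Handing in.

```bash
python3 -c "
from rig import env
print(env.finish_job())"
```

```text
the job is handed in; nothing more can be done
None
```

I handed the job in at about 25 s: the rail is in both cradle slots with its label side towards the low cheeks, the label was scanned for about 2.4 s from 8 cm, and the scanner is back on the mat; no verdict came back.

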